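Clear the tape roll off the telescopic work light, then raise the light and hold it up

TASK

Somebody parked a roll of orange tape over the head of the telescopic work light: lift it up and off and lay it flat in the blue tray. Then squeeze the red button on the side of the yellow light head and, keeping it squeezed, pull the light straight up past its half-way click to the second stop, as far as it goes. Finish while still holding it up there with the button squeezed, because the light sinks back if let go; leave the other things on the bench where they are.

Things in the scene. Friction and masses are not known exactly. Their poses are not given: they have to be found in the camera images.
- lamp: Telescopic work light, fixed to the bench, 198 mm tall when down: round dark steel foot 116 mm across and 16 mm thick, black upright outer tube 34 mm across, black collar 54 mm across whose top is 150 mm above the bench, and above it the yellow light head. Origin: centre of the foot's underside, on the mast's axis; z up; the red button is on the head's +y side. The foot, tube and collar never move; position and direction differ from run to run.
- lamp_grip (a point): Point in the yellow light head, on the mast's axis, 176 mm above the bench when the light is down; it rises with the head. Head (light down): from 152 to 196 mm above the bench, a small lens 2.5 mm higher; 24 mm wide in x. The face opposite the button is at y = -12 mm. Squeezed between that face and the button with the button fully in, the grip is 24 mm wide and centred on this point. Axes as the lamp's.
- button_face (a point): Centre of the outer face of the red button, a rounded block 18 mm wide (x) and 30 mm tall, 17 mm from the mast's axis on the head's +y side when not pressed (the head's own yellow face beside it is at 11 mm). Pressed toward the axis (-y of the lamp). With the button out the head measures 29 mm from the far face to the button's face. Axes as the lamp's.
- button (a joint): How far the button is pressed in, m: 0 is out, 0.005 is fully in (about 7 N). The latch lets the mast rise once it is pressed about 0.0025. A spring pushes it out.
- mast (a joint): How far the mast is pulled up, m: 0 is down (latched), about 0.06 the half-way click (a small bump to pull over, about 5 N more; nothing holds there), 0.12 the second stop, the end of travel. Pulling up takes about 10 N; springs and its weight pull it back down when let go, to about 0.015 where it rests on the latch until the button is pressed.
- roll_center (a point): Centre (half-way up, on the axis) of the roll of orange tape, a ring 66 mm outside, 42 mm bore, 30 mm high, about 90 g. At the start it lies flat on the lamp's collar, around the yellow head, which stands 18 mm out of it; it can be gripped across its outside from above. z along its axis.
- tray_in (a point): Centre of the inner floor of the blue tray, fixed to the bench: 170 x 170 mm outside, 32 mm high, walls and floor 5 mm thick, so this point is 5 mm above the bench. x and y along its sides, z up.
- spray_can: Bystander: white spray can with a green band and cap, 62 mm across, 165 mm tall, standing. Origin: centre of its underside.
- fuse_box: Bystander: closed blue box 100 x 55 x 40 mm (x, y, z) standing between the lamp and the tray. Origin: centre of its underside.
- screwdriver: Bystander: screwdriver 190 mm long with a red handle, lying along its x axis. Origin: centre of its underside.
- junction_box: Bystander: open square metal junction box 95 x 95 x 50 mm. Origin: centre of its underside.
There are look-alikes about, which are no part of the job. Of the things like the part that bears tray_in, leave any that is purple, turquoise or white; of the rest the larger one is meant.

How it is judged (in metres and radians):
On the way, in this order (a step that is already met when the one before it is completed fails the run):
1. the tape roll lies flat in the tray, let go, the light still down (horizontal distance between roll_center and tray_in below 0.065 m and z of roll_center in the frame of tray_in between 0.009 and 0.02 m and angle between the z axis of roll_center and the z axis of tray_in, either way round below 0.15 rad and contact force between the fingers and anything else below 0.1 N and value of joint mast below 0.01 m), for 0.2 s.
2. the fingers squeeze the button in while the light is still down (value of joint button above 0.002 m and value of joint mast below 0.02 m and contact force between the fingers and lamp above 2 N), for 0.04 s.
3. the light is pulled up past its half-way click with the fingers on it (value of joint mast above 0.07 m and contact force between the fingers and lamp above 2 N), for 0.04 s.
At the end, for the whole second after the job is handed in: The light is held up at the second stop (mast within 8 mm of its 120 mm travel) and still, with the fingers on it and the button squeezed in at least 2 mm; the tape roll lies flat on the floor of the blue tray (value of joint mast above 0.112 m and value of joint button above 0.002 m and contact force between the fingers and lamp above 2 N and velocity of joint mast below 0.02 m/s and horizontal distance between roll_center and tray_in below 0.065 m and z of roll_center in the frame of tray_in between 0.009 and 0.02 m and angle between the z axis of roll_center and the z axis of tray_in, either way round below 0.15 rad); the arm keeps its last pose, push and grip.
It fails at once if the spray can is moved more than 30 mm (distance of spray_can from where it was at the start of the episode above 0.03 m).
It fails at once if the blue box is moved more than 30 mm (distance of fuse_box from where it was at the start of the episode above 0.03 m).
It fails at once if the screwdriver is moved more than 30 mm (distance of screwdriver from where it was at the start of the episode above 0.03 m).
It fails at once if the metal junction box is moved more than 30 mm (distance of junction_box from where it was at the start of the episode above 0.03 m).
It also fails if it takes over 61 s, if anything falls off the work surface, if the arm or the gripper's body presses on something with over 40 N, if the wrist force passes 120 N, or if a joint passes its speed limit or range.

ROBOT

A 7-joint arm with a two-finger parallel gripper is mounted at the origin on the work surface. World frame = base frame: x ahead of the robot, y to its left, z up, the work surface at z = 0. Lengths are in m, angles in degrees, forces in N, time in s.
With the tool pointing down it reaches from about 0.425 to 0.875 m from the base axis. Payload 4.7 kg.
Tool frame: the origin (TCP) lies at the very end of the fingers, on their centre line; the grasp point (between the pads) lies 19 mm behind it; z points along the fingers, y is the line along which they close (so a half turn about z gives the same grasp; the last joint's range is limited). The gripper opens to 87 mm and grips with 3 to 60 N. Pads are 19 mm wide; open, the fingers measure 117 mm over their backs; the gripper's body (75 mm by 190 mm) begins 51 mm behind the grasp point.
Start: joints at [-68.921, 18.392, -4.016, 83.108, 1.295, 78.541, -3.26], TCP at [0.225, 0.61, 0.223] pointing down, gripper open.
Joint ranges: [-163.93, 163.93], [-17.29, 119.83], [-79.2, 71.16], [3.27, 140.29], [-89.18, 269.18], [5.43, 117.66], [-154.24, 154.24]. Speed limits (degrees/s): [147.25, 147.25, 180, 180, 180, 180, 180].

INTERFACE

Orientations are given as [roll, pitch, yaw] about the fixed x, y, z axes, in that order (R = Rz(yaw) Ry(pitch) Rx(roll)).
In Python, from cell import telemetry, cams, env gives the robot as it stands.
- The arm moves only by the tool arm_command, never from a script. Its argument "series" is text: rows parted by semicolons, each of 5 numbers parted by spaces: the shift along the tool's x, y, z in mm, then the turn about the tool's z in rad, then the closure in counts, from 0 (fully open) to 255 (shut). A call has 1 to 20 rows; each row shifts and turns the commanded pose from where the row before left it, along the tool's axes as they then stand; what a row does not reach is not made up. A row lasts 1/12 s, in which the tool goes at most 41.7 mm and 7.16 degrees, less where a joint would pass 70% of its speed; a pose out of reach is approached as far as the arm can. A call is refused whole if a number of a shift passes 41.7 or a number of a turn 0.125, either way. A call with a gripper value outside its range is refused whole. The fingers move at their own pace and stop on an object; "squeeze" is the grip in N (left out, the last holds). Time passes only in rows, so rows that do not move let the fingers close. It gives the time, the measured TCP pose, the force, the opening and the grip force at its end, in the units of the state.
- telemetry.get_obs(): the state, without advancing time (a new reading comes with each control period).
- cams.read_camera(name): name is "scene" or "top" or "wrist"; returns the picture (384x512x3 uint8, blue, green, red); there is no depth.
- cams.calibration(name): a dict with "K" (3x3 intrinsics, pixels), "origin" and "rotation" of the camera in the world; the wrist camera has in their place "hand_eye" (4x4, takes a point from camera to tool coordinates, whose origin is the TCP and whose axes are the flange's). Camera axes: x right, y down, z forward; pixel columns grow to the right and rows downward; lengths in m; the calibration is good to about 2 mm. A picture is of the moment at which its call begins: read the wrist's pose just before it. calibration takes no time and is no camera call.
- env.sign_off(): hands the job in; it is judged then, once.
The state is a dict: "time_s": time; "qpos": joint angles; "joint_velocities": joint speeds; "effort": joint torques, N m; "tool_pos": TCP position; "tool_rot": TCP orientation; "force": force on the tool from outside, world axes, zero at the start; "wrist_torque": the same for the moment, N m; "grip_width": finger opening in m; "grasp_force": force on a finger pad.
Only numpy, scipy, OpenCV 4.12 (cv2) and the standard library are available. Lean on these libraries where they do the work, as an engineer would, in place of code of your own. Each camera call takes 0.05 s, during which the arm holds its last target. There are 200 camera calls.

## Working session

There is one attempt and no reset: what is moved stays moved. The work goes in short steps, Python scripts to look and compute and a tool call to move; the robot and the scene stay as the last step left them, time stands still between calls to the robot, and variables do not carry over. Pictures are saved under pics/ and viewed, at most 10 in all, crops included, and the job is handed in when it is done.

Besides the shell and the picture viewer there is one more tool, called after "Emit:" by a JSON object that holds its "fn" and its "kwargs". arm_command: Moves the arm, as the interface text tells. Its arguments: {"type":"object","properties":{"series":{"type":"string"},"squeeze":{"type":"number"}},"required":["series"]}

```bash
mkdir -p pics; cat > h.py <<'E'
import numpy as np,cv2
from cell import telemetry,cams,env
from scipy.spatial.transform import Rotation as R
def pose():
    o=telemetry.get_obs();T=np.eye(4);T[:3,3]=o["tool_pos"]
    T[:3,:3]=R.from_euler('xyz',o["tool_rot"],degrees=True).as_matrix();return T
def cam(n,T=None):
    c=cams.calibration(n);K=np.array(c["K"])
    if n=="wrist":
        M=T@np.array(c["hand_eye"]);return K,M[:3,3],M[:3,:3]
    return K,np.array(c["origin"]).ravel(),np.array(c["rotation"])
def ray(C,uv,z):
    K,o,r=C;d=r@np.linalg.inv(K)@np.array([uv[0],uv[1],1.]);return o+d*(z-o[2])/d[2]
def proj(C,p):
    K,o,r=C;q=K@(r.T@(np.array(p)-o));return q[:2]/q[2]
E
python3 - <<'E'
from h import *
o=telemetry.get_obs();print(o)
a=cams.read_camera("top");b=cams.read_camera("scene");cv2.imwrite("pics/top.png",a);cv2.imwrite("pics/scene.png",b)
print(cams.calibration("top"));print(cams.calibration("scene"));print(cams.calibration("wrist"))
E
```

```text
{'time_s': 0.0, 'qpos': array([-68.9218892 ,  18.43778539,  -4.01545046,  83.17420365,
         1.29570599,  78.54055603,  -3.25959139]), 'joint_velocities': array([ 0.01445947, -0.06131282, -0.09975772, -0.0933154 , -0.10396442,
        0.08904342, -0.03301015]), 'effort': array([-8.29036526e-05, -4.91290820e+01, -4.04097531e-01, -3.12527168e+01,
       -6.40581502e-02,  4.36853862e-02,  1.88960403e-04]), 'tool_pos': array([0.22505494, 0.60921274, 0.22148207]), 'tool_rot': array([-1.79892736e+02,  6.44700161e-03,  1.59732102e+02]), 'force': array([-0.72279151, -0.07382475,  0.85216099]), 'wrist_torque': array([0.00066692, 0.00295352, 0.02782197]), 'grasp_force': 0.0, 'grip_width': 0.08708336094042315}
{'K': array([[432.96321372,   0.        , 256.72290084],
       [  0.        , 432.96321372, 186.43218203],
       [  0.        ,   0.        ,   1.        ]]), 'origin': array([0.42771316, 0.0076936 , 1.60511083]), 'rotation': array([-175.812678  ,   -0.42170931,  -89.38196138])}
{'K': array([[434.05629392,   0.        , 252.51014557],
       [  0.        , 434.05629392, 199.09096776],
       [  0.        ,   0.        ,   1.        ]]), 'origin': array([ 1.24589188, -0.93810251,  0.96687047]), 'rotation': array([-125.09217497,   -1.17367669,   37.14218441])}
{'K': array([[284.1372177 ,   0.        , 255.72854662],
       [  0.        , 284.1372177 , 192.58659512],
       [  0.        ,   0.        ,   1.        ]]), 'hand_eye': array([[ 9.57267972e-04, -9.61346892e-01, -2.75338405e-01,
         7.46536158e-02],
       [ 9.99999524e-01,  8.68880025e-04,  4.42990894e-04,
         8.78131455e-04],
       [-1.86631878e-04, -2.75338698e-01,  9.61347266e-01,
        -1.62769159e-01],
       [ 0.00000000e+00,  0.00000000e+00,  0.00000000e+00,
         1.00000000e+00]])}
```

View pics/top.png

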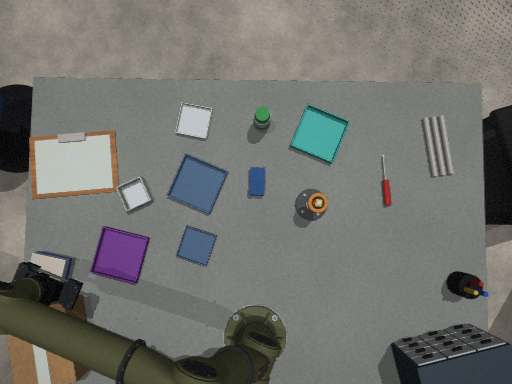

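View pics/scene.png

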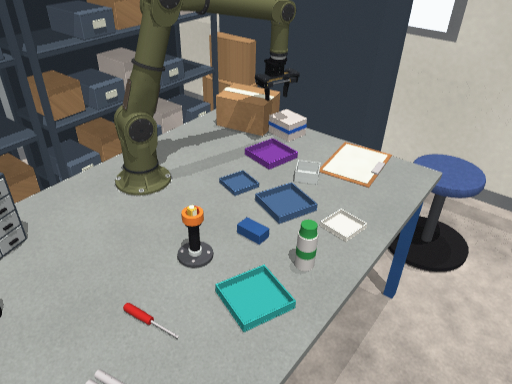

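Top view: the tray candidates are blue (198,183), smaller blue (197,245), purple (120,254), turquoise (320,134) and white (194,121). After ruling out purple, turquoise and white, the larger blue one at (198,183) fits. The lamp with the roll is at (316,203), the fuse box at (257,181) and the spray can at (262,118).

```bash
sed -i 's/np.array(c\["origin"\]).ravel(),np.array(c\["rotation"\])/np.array(c["origin"]),R.from_euler("xyz",c["rotation"],degrees=True).as_matrix()/' h.py
python3 - <<'E'
from h import *
a=cv2.imread("pics/top.png");b=cv2.imread("pics/scene.png");C=cam("top");S=cam("scene")
def blobs(im,lo,hi,mn=15):
    m=cv2.inRange(cv2.cvtColor(im,cv2.COLOR_BGR2HSV),lo,hi)
    return [c for c in cv2.findContours(m,0,2)[0] if cv2.contourArea(c)>mn]
for c in blobs(a,(100,80,40),(122,255,255),100):
    r=cv2.minAreaRect(c);P=[ray(C,q,.032) for q in cv2.boxPoints(r)]
    print("blue",np.round(r[0]),np.round(np.mean(P,0),3),[round(float(np.linalg.norm(P[i]-P[i-1])),3) for i in (1,2)],"dir",np.round(np.degrees(np.arctan2(*(P[1]-P[0])[1::-1])),1))
for n,im,K in(("top",a,C),("scene",b,S)):
  for c in blobs(im,(8,150,120),(18,255,255)):
    r=cv2.minAreaRect(c);print(n,"orange",r,ray(K,r[0],.18 if n=="top" else .17))
for c in blobs(a,(45,120,60),(75,255,255)): print("can",ray(C,cv2.minAreaRect(c)[0],.165))
x=cv2.resize(a[90:280,150:360],None,fx=3,fy=3,interpolation=cv2.INTER_CUBIC)
y=cv2.resize(a[185:222,295:335],None,fx=5,fy=5,interpolation=cv2.INTER_CUBIC);x[-185:,-200:]=y
cv2.imwrite("pics/crop.png",x)
E
```

```text
blue [196. 245.] [0.329 0.214 0.032] [0.116, 0.116] dir -17.9
blue [256. 180.] [ 0.565 -0.002  0.032] [0.055, 0.099] dir -89.3
blue [197. 183.] [0.554 0.215 0.032] [0.168, 0.171] dir -21.8
top orange ((317.25, 202.25001525878906), (19.091880798339844, 18.384775161743164), 45.0) [ 0.48216196 -0.20166361  0.18      ]
scene orange ((192.2926788330078, 216.1341552734375), (19.5463809967041, 21.092424392700195), 83.6598129272461) [ 0.48648891 -0.20883597  0.17      ]
can [ 0.78040633 -0.01692506  0.165     ]
```

View pics/crop.png

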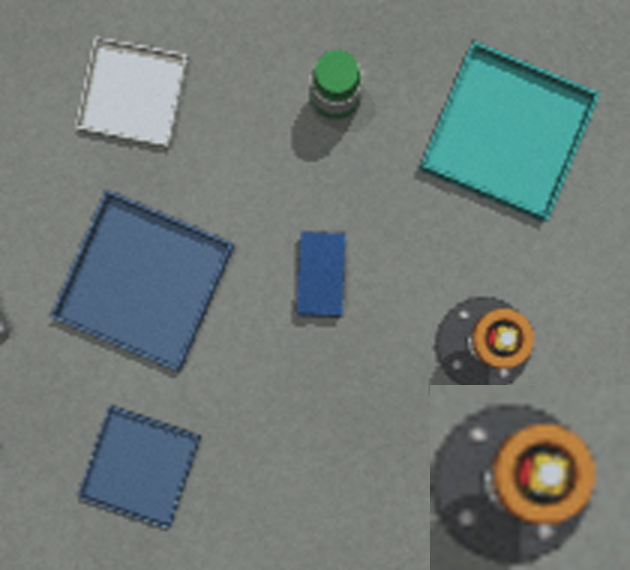

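The crop confirms the larger blue tray at (198,183). The inset shows the lamp's red button on the image-left side of the head, which is about world +y.

Emit:
{"fn": "arm_command", "kwargs": {"series": "0 0 -26 -0.118 0;0 0 -26 -0.118 0;0 0 -26 -0.118 0;-25 -28 0 0 0;-25 -28 0 0 0;-25 -28 0 0 0;-25 -28 0 0 0;-25 -28 0 0 0;-25 -28 0 0 0;-25 -28 0 0 0;-25 -28 0 0 0;-25 -28 0 0 0;-25 -28 0 0 0;-25 -28 0 0 0;0 -40 0 0 0;0 -40 0 0 0;0 -40 0 0 0;0 -40 0 0 0;0 -40 0 0 0;0 -40 0 0 0"}}

```text
time_s: 1.77
tool_pos: [0.4997, 0.0598, 0.3002]
tool_rot: [180.0, -0.0, -180.0]
force: [0.7, -0.5, -0.2]
grip_width: 0.0866
grasp_force: 0.0
```

Emit:
{"fn": "arm_command", "kwargs": {"series": "2 -40 0 0 0;2 -40 0 0 0;2 -40 0 0 0;2 -40 0 0 0;2 -40 0 0 0;2 -40 0 0 0;2 -25 0 0 0;0 0 0 0 0;0 0 0 0 0;0 0 0 0 0"}}

```text
time_s: 2.6
tool_pos: [0.4865, -0.2021, 0.3001]
tool_rot: [179.9, -0.0, -179.9]
force: [-0.3, -0.5, 1.1]
grip_width: 0.0868
grasp_force: 0.0
```

```bash
cat > w.py <<'E'
from h import *
import sys
T=pose();im=cams.read_camera("wrist");C=cam("wrist",T);cv2.imwrite("pics/%s.png"%sys.argv[1],im)
h=cv2.cvtColor(im,cv2.COLOR_BGR2HSV)
print("tcp",T[:3,3].round(4),telemetry.get_obs()["tool_rot"],telemetry.get_obs()["time_s"])
def big(lo,hi):
    m=cv2.inRange(h,lo,hi);m=cv2.morphologyEx(m,cv2.MORPH_CLOSE,np.ones((5,5)))
    c=cv2.findContours(m,0,2)[0];return max(c,key=cv2.contourArea) if c else None
for n,lo,hi,z in(("orange",(8,150,80),(18,255,255),.18),("yellow",(20,100,100),(35,255,255),.196),("red",(0,150,60),(6,255,255),.19)):
    c=big(lo,hi)
    if c is not None:
        r=cv2.minAreaRect(c);print(n,np.round(r[0]),np.round(r[1]),r[2],"world",ray(C,r[0],z).round(4))
        if n=="orange":e=cv2.fitEllipse(cv2.convexHull(c));print("ell",e,ray(C,e[0],z).round(4))
        else: print([ray(C,p,z)[:2].round(4).tolist() for p in cv2.boxPoints(r)])
E
python3 w.py w1
```

```text
tcp [ 0.4865 -0.2021  0.3001] [ 1.79946677e+02 -3.19353757e-02 -1.79858199e+02] 2.65
orange [256. 180.] [63. 62.] 90.0 world [ 0.4791 -0.2011  0.18  ]
ell ((255.81674194335938, 179.92942810058594), (62.52986145019531, 64.01287841796875), 2.9866340160369873) [ 0.4796 -0.2013  0.18  ]
yellow [256. 185.] [21. 22.] 11.309932708740234 world [ 0.4812 -0.2014  0.196 ]
[[0.49, -0.2134], [0.4685, -0.2091], [0.4725, -0.1895], [0.4941, -0.1934]]
red [ 85. 185.] [59. 16.] 75.96376037597656 world [ 0.4827 -0.3706  0.19  ]
[[0.4563, -0.3808], [0.4524, -0.365], [0.5105, -0.3599], [0.5148, -0.3766]]
```

View pics/w1.png

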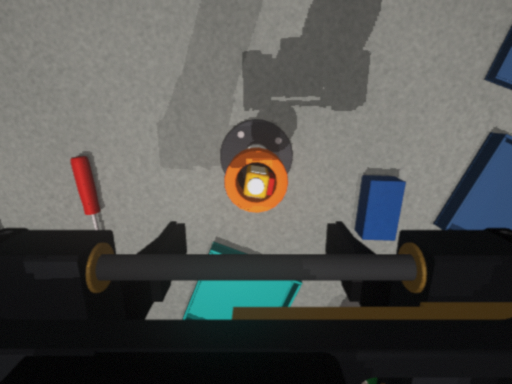

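The wrist view shows the roll centred at (256,180), the head at (256,185), and the red button to its right at about (271,183), the world +y side. The roll sits between the fingers, so I'll grip across y.

Emit:
{"fn": "arm_command", "kwargs": {"series": "3 0.5 30 0 0;3.5 0.5 30 0 0;0 0 30 0 0;0 0 30 0 0;0 0 25 0 0;0 0 0 0 0;0 0 0 0 160;0 0 0 0 160;0 0 0 0 160;0 0 0 0 160;0 0 0 0 160;0 0 0 0 160", "squeeze": 15}}

```text
time_s: 3.65
tool_pos: [0.4812, -0.2023, 0.1573]
tool_rot: [180.0, 0.2, -180.0]
force: [0.2, 0.7, 5.8]
grip_width: 0.0666
grasp_force: 15.0
```

Emit:
{"fn": "arm_command", "kwargs": {"series": "0 0 -8 0 160;0 0 -15 0 160;0 0 -20 0 160;0 0 -25 0 160;0 0 -25 0 160;0 0 -15 0 160;0 0 0 0 160"}}

```text
time_s: 4.23
tool_pos: [0.4815, -0.2031, 0.2674]
tool_rot: [-179.9, 0.3, 180.0]
force: [0.2, -1.2, -0.7]
grip_width: 0.0668
grasp_force: 15.0
```

Emit:
{"fn": "arm_command", "kwargs": {"series": "-3 18 0 0 160;-6 34 0 0 160;-6 34 0 0 160;-6 34 0 0 160;-6 34 0 0 160;-6 34 0 0 160;-6 34 0 0 160;-6 34 0 0 160;-6 34 0 0 160;-6 34 0 0 160;-6 34 0 0 160;-6 34 0 0 160;-4 26 0 0 160;0 0 20 0 160;0 0 40 0 160;0 0 40 0 160;0 0 40 0 160;0 0 40 0 160;0 0 30 0 160;0 0 0 0 160"}}

```text
time_s: 5.9
tool_pos: [0.5465, 0.2131, 0.0454]
tool_rot: [-179.6, -0.8, -180.0]
force: [-1.9, -0.3, -2.0]
grip_width: 0.0666
grasp_force: 15.0
```

Emit:
{"fn": "arm_command", "kwargs": {"series": "0 0 15 0 160;0 0 10 0 160;0 0 8 0 160;0 0 5 0 160;0 0 3 0 160;0 0 0 0 160"}}

```text
time_s: 6.4
tool_pos: [0.5531, 0.2159, 0.0129]
tool_rot: [180.0, 0.0, -180.0]
force: [0.2, -0.7, -0.4]
grip_width: 0.0669
grasp_force: 15.0
```

Emit:
{"fn": "arm_command", "kwargs": {"series": "0 0 1 0 160;0 0 1 0 160;0 0 0 0 160;0 0 0 0 0;0 0 0 0 0;0 0 0 0 0;0 0 0 0 0;0 0 0 0 0;0 0 0 0 0"}}

```text
time_s: 7.15
tool_pos: [0.5528, 0.2158, 0.0105]
tool_rot: [-180.0, -0.0, -180.0]
force: [0.3, -0.1, -0.5]
grip_width: 0.0864
grasp_force: 0.0
```

Emit:
{"fn": "arm_command", "kwargs": {"series": "0 0 -15 0 0;0 0 -25 0 0;0 0 -40 0 0;0 0 -40 0 0;0 0 -40 0 0;0 0 -40 0 0;0 0 -40 0 0;0 0 -20 0 0;0 0 0 0 0"}}

```text
time_s: 7.9
tool_pos: [0.5555, 0.2167, 0.2771]
tool_rot: [179.7, 0.5, 180.0]
force: [-0.2, 0.0, -0.1]
grip_width: 0.087
grasp_force: 0.0
```

```bash
python3 - <<'E'
from h import *
b=cams.read_camera("scene")
T=pose();w=cams.read_camera("wrist");C=cam("wrist",T)
m=cv2.inRange(cv2.cvtColor(w,cv2.COLOR_BGR2HSV),(8,150,80),(18,255,255));c=max(cv2.findContours(m,0,2)[0],key=cv2.contourArea)
e=cv2.fitEllipse(cv2.convexHull(c));print(T[:3,3],e,ray(C,e[0],.035))
m=cv2.inRange(cv2.cvtColor(w,cv2.COLOR_BGR2HSV),(100,80,30),(122,255,255));c=max(cv2.findContours(m,0,2)[0],key=cv2.contourArea);r=cv2.minAreaRect(c);print(r,ray(C,r[0],.032))
cv2.imwrite("pics/w2.png",np.hstack([w[:, :400],cv2.resize(b[150:342,180:380],(400,384))]))
E
```

```text
[0.55423505 0.21628838 0.27370749] ((255.08901977539062, 163.01754760742188), (44.519554138183594, 45.17588424682617), 5.941723823547363) [0.55221015 0.21670446 0.035     ]
((254.86175537109375, 160.45166015625), (122.24833679199219, 118.28398132324219), 23.355566024780273) [0.54903737 0.21637913 0.032     ]
```

View pics/w2.png

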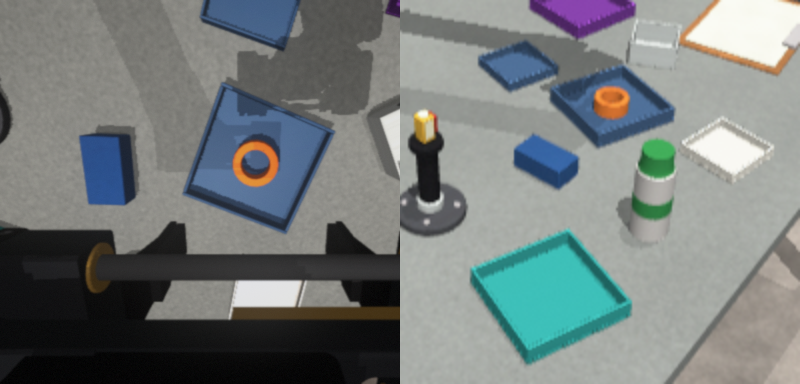

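The wrist view (left) shows the roll at (256,163), flat in the middle of the big blue tray. The scene view (right) shows the lamp bare and the other things undisturbed. Next I'll go back over the lamp to measure the button direction.

Emit:
{"fn": "arm_command", "kwargs": {"series": "3 -18 -5 0 0;6 -34 -5 0 0;6 -34 -5 0 0;6 -34 -5 0 0;6 -34 -5 0 0;6 -34 0 0 0;6 -34 0 0 0;6 -34 0 0 0;6 -34 0 0 0;6 -34 0 0 0;6 -34 0 0 0;6 -34 0 0 0;4 -26 0 0 0;0 0 0 0 0;0 0 0 0 0;0 0 0 0 0;0 0 0 0 0"}}

```text
time_s: 9.42
tool_pos: [0.4798, -0.2006, 0.2946]
tool_rot: [180.0, -0.1, -179.9]
force: [-0.4, 0.3, 0.2]
grip_width: 0.0872
grasp_force: 0.0
```

```bash
python3 w.py w3; python3 - <<'E'
import cv2
im=cv2.imread("pics/w3.png");cv2.imwrite("pics/w3c.png",cv2.resize(im[140:230,206:306],None,fx=6,fy=6,interpolation=cv2.INTER_CUBIC))
E
```

```text
tcp [ 0.4798 -0.2006  0.2946] [ 1.79962902e+02 -7.51309751e-02 -1.79835962e+02] 9.4667
orange [498. 208.] [42. 25.] 90.0 world [0.5004 0.0508 0.18  ]
ell ((513.4993286132812, 207.82492065429688), (42.501609802246094, 54.98440933227539), 91.98712921142578) [0.5002 0.0662 0.18  ]
yellow [254. 194.] [21. 22.] 9.462322235107422 world [ 0.4812 -0.2012  0.196 ]
[[0.4905, -0.2129], [0.4687, -0.2093], [0.472, -0.1896], [0.494, -0.1928]]
red [ 82. 190.] [59. 16.] 75.96376037597656 world [ 0.4797 -0.3689  0.19  ]
[[0.4536, -0.379], [0.4497, -0.3632], [0.5073, -0.3582], [0.5117, -0.375]]
```

View pics/w3c.png

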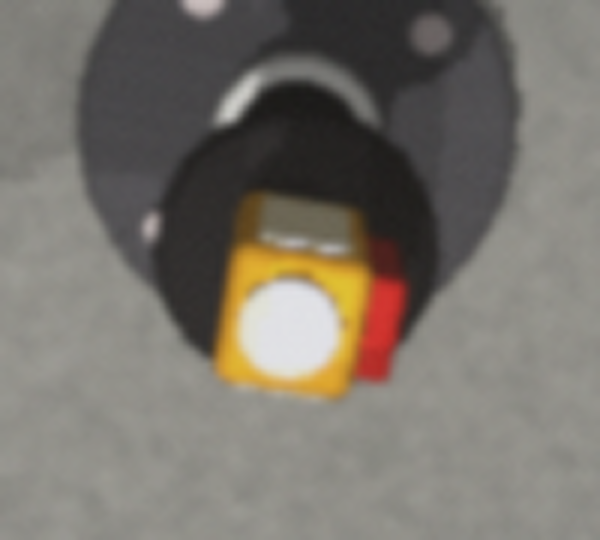

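The crop shows the head square from (215,245) to (370,400), tilted about 8.5°. The button is on the right side at (385,320), so its direction is about 81.5° in world. The head axis is about (0.4815, -0.2008).

Emit:
{"fn": "arm_command", "kwargs": {"series": "-1.5 0 0 0.075 0;0 0 0 0.075 0;0 0 30 0 0;0 0 30 0 0;0 0 30 0 0;0 0 25 0 0;0 0 15 0 0;0 0 5 0 0;0 0 0 0 0;0 0 0 0 0;0 0 0 0 0"}}

```text
time_s: 10.38
tool_pos: [0.4825, -0.2022, 0.162]
tool_rot: [-180.0, 0.1, 171.5]
force: [-0.8, -1.1, 0.2]
grip_width: 0.087
grasp_force: 0.0
```

Emit:
{"fn": "arm_command", "kwargs": {"series": "1 1 2 0 0;0 0 0 0 120;0 0 0 0 150;0 0 0 0 170;0 0 0 0 200;0 0 0 0 220;0 0 0 0 235;0 0 0 0 235;0 0 0 0 235;0 0 0 0 235;0 0 0 0 235;0 0 0 0 235", "squeeze": 40}}

```text
time_s: 11.38
tool_pos: [0.4804, -0.202, 0.1585]
tool_rot: [-179.9, 0.0, 171.4]
force: [1.5, 1.7, -0.9]
grip_width: 0.023
grasp_force: 39.9
```

Emit:
{"fn": "arm_command", "kwargs": {"series": "0 0 -4 0 235;0 0 -6 0 235;0 0 -8 0 235;0 0 -8 0 235;0 0 -8 0 235;0 0 -8 0 235;0 0 -8 0 235;0 0 -8 0 235;0 0 -8 0 235;0 0 -8 0 235;0 0 0 0 235"}}

```text
time_s: 12.3
tool_pos: [0.4804, -0.2019, 0.2323]
tool_rot: [-180.0, -0.0, 171.3]
force: [1.8, -2.6, -6.4]
grip_width: 0.0229
grasp_force: 39.9
```

Emit:
{"fn": "arm_command", "kwargs": {"series": "0 0 -7 0 235;0 0 -7 0 235;0 0 -7 0 235;0 0 -7 0 235;0 0 -7 0 235;0 0 -5 0 235;0 0 -4 0 235;0 0 -3 0 235;0 0 0 0 235;0 0 0 0 235;0 0 0 0 235"}}

```text
time_s: 13.22
tool_pos: [0.4803, -0.2018, 0.2786]
tool_rot: [-179.9, -0.0, 171.3]
force: [4.2, -3.7, -9.6]
grip_width: 0.0223
grasp_force: 39.9
```

```bash
python3 - <<'E'
from h import *
o=telemetry.get_obs();print(o["tool_pos"],o["force"],o["grip_width"])
b=cams.read_camera("scene");S=cam("scene")
print(proj(S,(.481,-.201,.15)),proj(S,(.481,-.201,.27)),proj(S,(.481,-.201,.316)))
cv2.imwrite("pics/s3.png",cv2.resize(b[120:280,130:330],None,fx=4,fy=3.5))
E
```

```text
[ 0.48033738 -0.20183844  0.27858885] [ 4.2147748  -3.71049299 -9.59509662] 0.022265727819732774
[193.15238352 219.44369652] [190.74463415 186.66918338] [189.75011563 173.13170284]
```

View pics/s3.png

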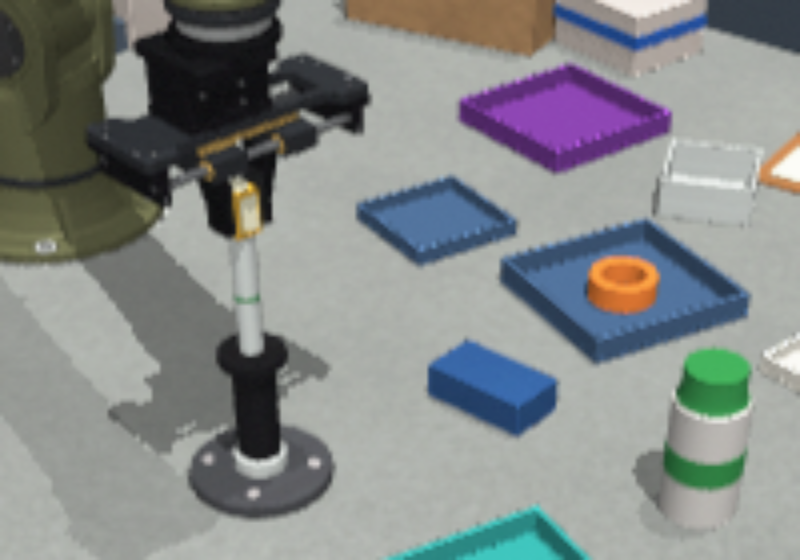

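The light is up: the head is at crop (248,210) with the silver mast and the green half-way mark at (248,300) in view, and the roll is in the tray. I'll pull slightly further to confirm it is at the stop.

Emit:
{"fn": "arm_command", "kwargs": {"series": "0 0 -1 0 235;0 0 -1 0 235;0 0 -1 0 235;0 0 -1 0 235;0 0 0 0 235;0 0 0 0 235;0 0 0 0 235"}}

```text
time_s: 13.85
tool_pos: [0.4802, -0.2018, 0.2788]
tool_rot: [-179.9, -0.2, 171.3]
force: [10.7, -7.0, -26.8]
grip_width: 0.0227
grasp_force: 39.9
```

The TCP stopped moving while the force rose, so the light is at the second stop. I'll ease off a little and hold.

Emit:
{"fn": "arm_command", "kwargs": {"series": "0 0 1 0 235;0 0 1 0 235;0 0 0 0 235;0 0 0 0 235;0 0 0 0 235;0 0 0 0 235;0 0 0 0 235;0 0 0 0 235"}}

```text
time_s: 14.52
tool_pos: [0.4802, -0.2018, 0.2786]
tool_rot: [-179.9, -0.1, 171.3]
force: [7.7, -5.9, -18.8]
grip_width: 0.0227
grasp_force: 39.9
```

```bash
python3 -c "
from cell import env
print(env.sign_off())"
```

```text
the job is handed in; nothing more can be done
None
```

I handed the job in with the tape roll lying flat in the larger blue tray and the arm holding the light up at its second stop with the button squeezed; the hand-in gave no pass or fail result.

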